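# Measure the clear depth in front of a display tray and lock the tape

### The job

Measure the clear counter space in front of the crockery tray: with the lock button still up, hook the end of the tape measure over the tray's rim that faces the paper strip, and draw the case back, square to that rim and against the tape's spring, until the front of the case is level with the strip's edge nearest the tray. Then press the lock button down so that the tape keeps that length, and leave the tape measure standing there on the counter, still hooked and locked. Do not disturb the mug or the crockery in the tray.

Things in the scene. Friction and masses are not known exactly. Their poses are not given: they have to be found in the camera images.
- tape: Loose grey tape measure standing upright, about 0.5 kg. Case 100 mm long (x), 44 mm thick (y, flat sides to grip), 76 mm high: a block 50 mm high, over it the top of a disc of 38 mm radius, its centre 10 mm behind the origin, 38 mm up. Origin: centre of the underside; +x out of the front, where the steel blade comes out; z up. Let go, its weight holds it against the blade's spring.
- tape_front (a point): Foot of the case's front face: 50 mm ahead of the tape's origin, at the underside's height. This is what must be level with the strip's edge.
- hook (a point): On the case-side face of the lip bent down at the blade's end, 2 mm above its lower end. Lip 2.5 mm thick, 25 mm wide, its lower end 10 mm above the case's underside. Blade fully in, this point is 75 mm ahead of the tape's origin (25 mm ahead of the case's front); it moves out along the tape's +x. Axes as the tape's.
- blade (a joint): How far the steel blade (25 mm wide, underside 27 mm above the case's underside) is drawn out, m: 0 fully in, at most 0.086. A spring of 0.9 to 1.4 N pulls it in.
- lock_top (a point): Centre of the top of the black lock button, 26 x 22 mm, on top of the case, 20 mm ahead of the tape's origin and (when up) 88 mm above the case's underside, 12 mm above the highest part of the case. Axes as the tape's.
- lock (a joint): How far the lock button is pressed, m: 0 up (blade free), about 0.004 fully down, where a brake grips the blade. A stiff button: takes a push of 4 to 8 N straight down and stays where it is left.
- tray: Fixed low wooden tray, inside 175 mm deep (x), 260 mm wide (y), walls 10 mm thick and 24 mm high, inner floor 5 mm up. Origin: on the counter under the middle of the INNER face of the rim that faces the strip and the robot; +x into the tray, away from the strip; y along this rim; z up. This rim fills x = -10 to 0 mm. Crockery stands in it, 40 mm or more behind this rim.
- strip: Strip of white paper stuck flat on the counter in front of the tray and parallel to its rim, 18 mm wide (x), 230 mm long (y), no noticeable thickness. Origin: middle of its edge nearest the tray; the strip lies at x = -18 to 0 mm; axes parallel to the tray's. That edge lies 62 to 104 mm from the rim's inner face.
- mug: Loose white mug, radius 40 mm, 95 mm high, handle at its +y side reaching out about 30 mm more. Origin: centre of its underside. A bystander.
- bowls: Loose stack of three upturned bowls in the tray, radius 56 mm, 82 mm high. Origin: centre of its underside. A bystander.
- plates: Loose stack of six small plates in the tray, radius 58 mm, 45 mm high. Origin: centre of its underside. A bystander.
Mind the look-alikes: they are no part of the job. Of the things shaped like the tape, the grey one is meant.

How it is judged:
By the outcome, as a careful person would: the job done as asked, in the order asked, and still so for the second after the job is handed in, with the robot touching nothing.
It also fails if it takes over 51 s, if anything falls off the work surface, if the arm or the gripper's body presses on something with over 40 N, if the wrist force passes 120 N, or if a joint passes its speed limit or range.

### The arm

A 6-joint arm with a two-finger parallel gripper is mounted at the origin on the work surface. World frame = base frame: x ahead of the robot, y to its left, z up, the work surface at z = 0. Lengths are in m, angles in degrees, forces in N, time in s.
With the tool pointing down it reaches from about 0.35 to 0.8 m from the base axis. Payload 7.3 kg.
Tool frame: the origin (TCP) lies on the centre line of the jaws, within the pads' length; the fingertips stand 17 mm ahead of it and the grasp point (between the pads) lies 2 mm behind it; z points along the fingers, y is the direction in which the jaws open and shut (so a half turn about z gives the same grasp; the last joint's range is limited). The gripper opens to 85 mm and grips with 20 to 120 N. Pads are 22 mm wide; open, the fingers measure 114 mm over their backs; the gripper's body (76 mm by 85 mm) begins 54 mm behind the grasp point. The pads swing forward as they close: fully open they stand 13 mm farther back than shut.
Start: joints at [64.286, 19.595, 87.324, -0, 73.075, -8.365], TCP at [0.157, 0.501, 0.248] pointing down, gripper open.
Joint ranges: [-145.02, 145.02], [-44.19, 115.74], [2.07, 154.8], [-57.11, 237.11], [16.16, 152.29], [-177.93, 177.93]. Speed limits (degrees/s): [147.25, 147.25, 180, 180, 180, 180].

### API

Orientations are given as [roll, pitch, yaw] about the fixed x, y, z axes, in that order (R = Rz(yaw) Ry(pitch) Rx(roll)).
In Python, from bench import robot, get_image, camera_model gives the robot as it stands. The module is installed in compiled form; this text tells all that it offers.
- The arm moves only by the tool apply_moves, never from a script. Its argument "plan" is text: rows parted by semicolons, each of 7 numbers parted by spaces: the closure in counts, from 0 (fully open) to 255 (shut), then the shift along the tool's x, y, z in mm, then the turn, a rotation vector about the tool's x, y, z in rad. In form: claw dx dy dz ax ay az; .... A call has 1 to 8 rows; each row is the pose to reach, as a shift and turn from the pose commanded when the call began, along the tool's axes at that moment; what a row does not reach only later rows make up. A row lasts 1/8 s, in which the tool goes at most 62.5 mm and 10.7 degrees, less where a joint would pass 70% of its speed; a pose out of reach is approached as far as the arm can. A call with a gripper value outside its range is refused whole. The fingers move at their own pace and stop on an object; "squeeze" is the grip in N (left out, the last holds). Time passes only in rows, so rows that repeat a pose let the fingers close. It gives the time, the measured TCP pose, the force and the opening at its end, in the units of the state.
- robot.get_obs(): the state, without advancing time (a new reading comes with each control period).
- get_image(name): name is "side" or "top" or "wrist"; returns (picture, depth): 400x640x3 uint8, red, green, blue; 400x640 float32, m along the optical axis (not along the pixel's ray), 0 where there is no reading.
- camera_model(name): a dict with "camera_matrix" (3x3 intrinsics, pixels), "rvec" (rotation vector, rad) and "tvec" (3), from world to camera coordinates, as OpenCV has them. Camera axes: x right, y down, z forward; pixel columns grow to the right and rows downward; lengths in m; the calibration is good to about 2 mm. A picture is of the moment at which its call begins: read the wrist's pose just before it. camera_model takes no time and is no camera call; for the wrist camera it gives the pose at the moment of the call.
- robot.finish_job(): hands the job in, once; it reports no verdict.
The state is a dict: "clock": time; "joints": joint angles; "dq": joint speeds; "joint_torque": joint torques, N m; "tool_pos": TCP position; "eef_rot": TCP orientation; "force": force on the tool from outside, world axes, zero at the start; "ft_torque": the same for the moment, N m; "finger_gap": finger opening in m.
Only numpy, scipy, OpenCV 4.12 (cv2) and the standard library are available. Lean on these libraries where they do the work, as an engineer would, in place of code of your own. Each camera call takes 0.05 s, during which the arm holds its last target.

## Working session

There is one attempt and no reset: what is moved stays moved. The work goes in short steps, Python scripts to look and compute and a tool call to move; the robot and the scene stay as the last step left them, time stands still between calls to the robot, and variables do not carry over. Pictures are saved under pics/ and viewed, and the job is handed in when it is done.

Besides the shell and the picture viewer there is one more tool, called after "Emit:" as name(argument=value, ...) on one line, values as JSON. apply_moves: Moves the arm, as the interface text tells. Its arguments: {"type":"object","properties":{"plan":{"type":"string"},"squeeze":{"type":"number"}},"required":["plan"]}

```bash
mkdir -p pics; cat > h.py <<'E'
import numpy as np, cv2
from bench import robot, get_image, camera_model
def cam(n):
    m=camera_model(n); K=np.array(m['camera_matrix'],float); R=cv2.Rodrigues(np.array(m['rvec'],float))[0]; t=np.array(m['tvec'],float).reshape(3)
    return K,R,t
def plane(c,uv,z):
    K,R,t=c; uv=np.atleast_2d(uv).astype(float)
    d=(np.linalg.inv(K)@np.c_[uv,np.ones(len(uv))].T); d=(R.T@d).T; o=-R.T@t
    return o+d*((z-o[2])/d[:,2])[:,None]
def proj(c,P):
    K,R,t=c; p=(K@((R@np.atleast_2d(P).T)+t[:,None])).T
    return p[:,:2]/p[:,2:]
def cloud(c,D):
    K,R,t=c; v,u=np.mgrid[0:D.shape[0],0:D.shape[1]]
    p=np.stack([(u-K[0,2])/K[0,0]*D,(v-K[1,2])/K[1,1]*D,D],-1)
    return (p-t)@R
def save(n,im): cv2.imwrite('pics/'+n+'.png',cv2.cvtColor(im,cv2.COLOR_RGB2BGR))
E
python3 - <<'E'
from h import *
print(robot.get_obs())
for n in ['top','side']:
    c=cam(n); im,D=get_image(n); save(n+'0',im); np.savez(n+'0.npz',im=im,D=D,K=c[0],R=c[1],t=c[2]); print(n,c[0][0,0],-c[1].T@c[2])
E
```

```text
{'clock': 0.0, 'joints': array([ 6.42870439e+01,  1.96378076e+01,  8.73762573e+01,  2.74155449e-04,
        7.30757475e+01, -8.36736709e+00]), 'dq': array([ 0.04568072, -0.01518193,  0.06743997, -0.01568964, -0.03422491,
        0.06649501]), 'joint_torque': array([-3.44555756e-04, -4.33677900e+01, -2.46012247e+01, -2.92839031e-04,
        7.90644495e-03,  1.22611800e-05]), 'tool_pos': array([0.1563541 , 0.50078756, 0.24761945]), 'eef_rot': array([-1.79911182e+02, -1.33288223e-02,  1.62654321e+02]), 'force': array([ 0.11278582, -0.75165107,  0.82483412]), 'ft_torque': array([0.03020815, 0.03565952, 0.00560257]), 'finger_gap': 0.08577716190093232}
top 404.8992554745446 [ 0.49366163 -0.00178087  0.88247485]
side 455.33825051261664 [ 0.0342652  -0.6092584   0.59475328]
```

View pics/top0.png

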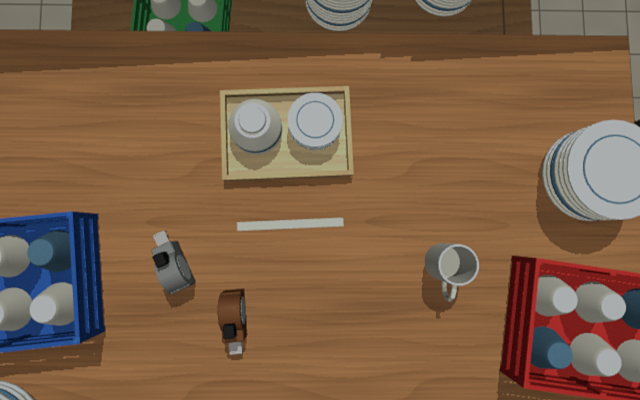

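View pics/side0.png

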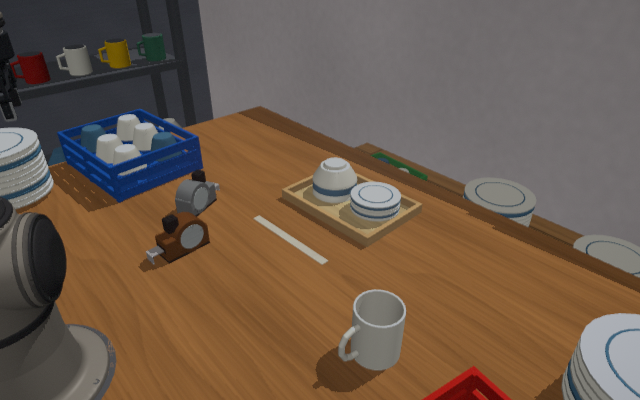

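Two tape-shaped things are in view: a grey one at top (172,265) and a brown one at top (232,320). The grey one is the one meant, going by colour. I'll enlarge it to confirm and measure.

```bash
python3 - <<'E'
from h import *
d=np.load('top0.npz'); im=d['im'];D=d['D'];c=(d['K'],d['R'],d['t'])
save('crop0',cv2.resize(im[215:365,130:280],(600,600),interpolation=cv2.INTER_CUBIC))
save('crop1',cv2.resize(im[80:240,210:370],(600,600),interpolation=cv2.INTER_CUBIC))
P=cloud(c,D)
hsv=cv2.cvtColor(im,cv2.COLOR_RGB2HSV)
# strip
m=((hsv[...,1]<60)&(hsv[...,2]>140)).astype(np.uint8); m[:205]=0;m[240:]=0;m[:,:225]=0;m[:,360:]=0
cs=max(cv2.findContours(m,0,1)[0],key=cv2.contourArea)
W=plane(c,cs.reshape(-1,2),0)[:,:2]
r=cv2.minAreaRect((W*1000).astype(np.float32)); print('strip',r,cv2.boxPoints(r))
# tray: height >15mm
sub=P[70:200,205:370]; z=sub[...,2]
print('floor z',np.median(P[190:210,250:330,2]))
m=((z>0.016)&(z<0.030)).astype(np.uint8)
cs=max(cv2.findContours(m,0,1)[0],key=cv2.contourArea)
pts=np.array([[x+205,y+70] for x,y in cs.reshape(-1,2)])
W=plane(c,pts,0.024)[:,:2]
r=cv2.minAreaRect((W*1000).astype(np.float32)); print('tray',r,cv2.boxPoints(r))
# tape
sub=P[220:310,140:205]
for lo,hi in [(.06,.08),(.08,.1),(.03,.055),(.02,.035)]:
    z=sub[...,2]; q=sub[(z>lo)&(z<hi)]
    print(lo,hi,len(q), q.mean(0))
    if len(q)>5:
        r=cv2.minAreaRect((q[:,:2]*1000).astype(np.float32)); print(r)
E
```

```text
strip ((513.06005859375, 32.53681945800781), (19.42360496520996, 230.14564514160156), 2.358938694000244) [[498.62012 147.1124 ]
 [508.0928  -82.83823]
 [527.5     -82.03876]
 [518.02734 147.91187]]
floor z 0.00036058305433740126
tray ((710.6102294921875, 40.449790954589844), (196.34031677246094, 280.0976867675781), 2.365530014038086) [[ 606.7433    176.32738 ]
 [ 618.3042   -103.53165 ]
 [ 814.4772    -95.427795]
 [ 802.91626   184.43123 ]]
0.06 0.08 698 [0.41627231 0.26432285 0.07169542]
((421.7114562988281, 269.60333251953125), (73.16631317138672, 44.87168884277344), 24.89124870300293)
0.08 0.1 165 [0.44440468 0.27939214 0.08757674]
((444.1141357421875, 280.21044921875), (25.5837345123291, 22.322416305541992), 26.40117645263672)
0.03 0.055 465 [0.44431949 0.27031961 0.04506063]
((438.99224853515625, 276.95928955078125), (127.13928985595703, 43.51919174194336), 25.698856353759766)
0.02 0.035 255 [0.46391635 0.28011878 0.02885054]
((440.4439697265625, 273.50494384765625), (127.60164642333984, 37.288780212402344), 24.018510818481445)
```

View pics/crop0.png

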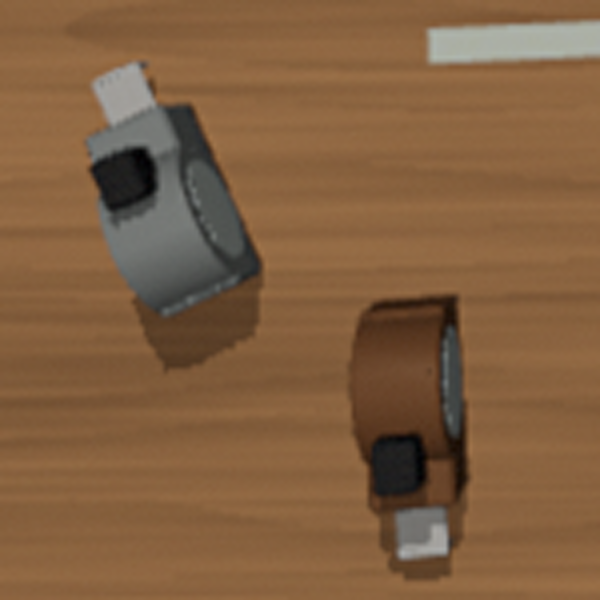

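View pics/crop1.png

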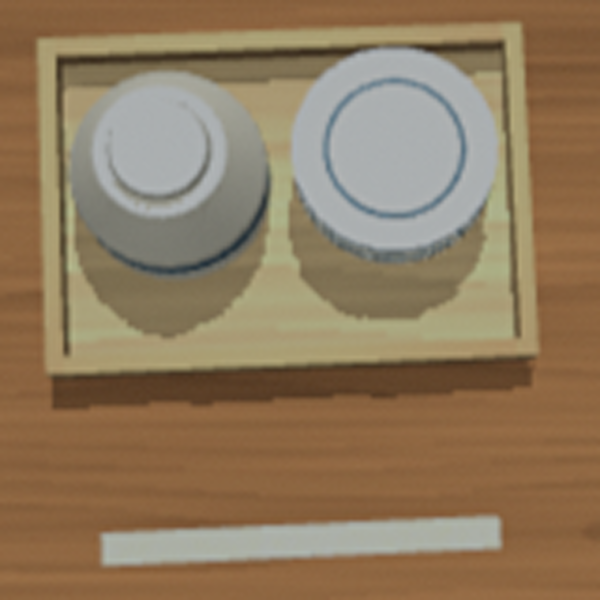

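The crop shows the grey tape at top (172,265), with its blade pointing to the upper left. The brown one at (232,320) is the look-alike. Measured poses:
- **Tape:** origin about (426,271) mm, yaw about 25.4°.
- **Tray:** yaw 2.36°.
- **Strip to rim:** edge to inner face about 100 mm.

Next I'll work out the approach.

```bash
cat >> h.py <<'E'
def delta(p0,y0,p1,y1):
    a=np.radians(y0); d=(np.array(p1)-np.array(p0))*1000
    x=np.array([np.cos(a),np.sin(a),0]); y=np.array([np.sin(a),-np.cos(a),0])
    return np.round([d@x,d@y,-d[2]],1), round(float(-np.radians(y1-y0)),4)
E
python3 - <<'E'
from h import *
print(delta([.157,.501,.248],162.65,[.4212,.2693,.16],205.4))
E
```

```text
(array([-321.3, -142.4,   88. ]), -0.7461)
```

Emit:
apply_moves(plan="0 -45 -20 12 0 0 -0.1; 0 -90 -40 24 0 0 -0.2; 0 -135 -60 36 0 0 -0.3; 0 -180 -80 48 0 0 -0.4; 0 -225 -100 60 0 0 -0.5; 0 -275 -122 75 0 0 -0.62; 0 -321 -142 88 0 0 -0.746; 0 -321 -142 88 0 0 -0.746")

```text
clock: 1.1
tool_pos: [0.4221, 0.2675, 0.159]
eef_rot: [-180.0, -0.1, -154.8]
force: [-0.4, 0.7, 0.4]
finger_gap: 0.0855
```

```bash
python3 - <<'E'
from h import *
o=robot.get_obs(); print(o['clock'],o['tool_pos'],o['eef_rot'],o['force'])
c=cam('wrist'); im,D=get_image('wrist'); save('w1',im); np.savez('w1.npz',im=im,D=D,K=c[0],R=c[1],t=c[2])
P=cloud(c,D); z=P[...,2]
m=(z>.08)&(z<.1); 
n,l,s,ce=cv2.connectedComponentsWithStats(m.astype(np.uint8))
for i in range(1,n):
    if s[i,4]>100:
        q=P[l==i]; print(s[i],q.mean(0),cv2.minAreaRect((q[:,:2]*1000).astype(np.float32)))
E
```

```text
1.1 [0.42210976 0.26752002 0.15898763] [-1.79982132e+02 -1.23558712e-01 -1.54830839e+02] [-0.36886183  0.70110423  0.3807343 ]
[204   0  35  13 261] [0.31786418 0.15391145 0.08562824] ((318.9615478515625, 150.85833740234375), (6.798497200012207, 20.822673797607422), 27.12186622619629)
[ 482  149  158  164 8689] [0.35052891 0.43957301 0.09157955] ((362.0994567871094, 460.231689453125), (148.59811401367188, 69.12742614746094), 5.844182014465332)
[310 232  28  33 880] [0.44249456 0.28049555 0.08790564] ((444.0469055175781, 281.363525390625), (25.50696563720703, 21.899751663208008), 24.877880096435547)
[ 582  348   58   41 1451] [0.43596054 0.5684352  0.08984236] ((432.37451171875, 574.8075561523438), (18.893962860107422, 51.9709587097168), 45.79215621948242)
[453 360  44  40 475] [0.51354734 0.4645424  0.09076449] ((515.67041015625, 467.44134521484375), (83.31553649902344, 34.67107391357422), 56.8143310546875)
[ 15 377  30  23 293] [0.70528142 0.08580718 0.08311309] ((707.6800537109375, 83.60541534423828), (13.818990707397461, 45.02254867553711), 51.986839294433594)
```

View pics/w1.png

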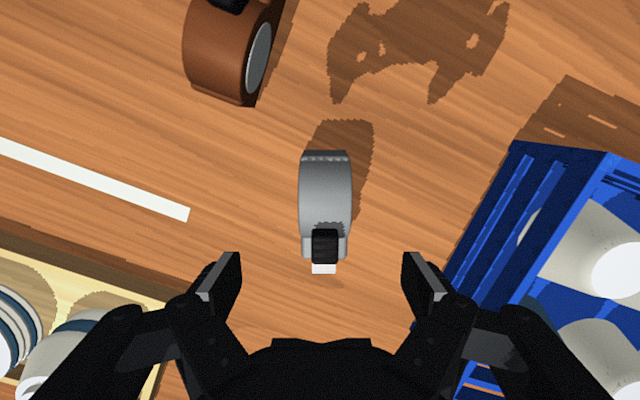

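Wrist picture: the grey tape is at (325,205), centred between the jaws, with its button at (324,246) and its blade toward the gripper (322,268). It's lined up, so I'll descend and grip.

Emit:
apply_moves(plan="0 0 1 30 0 0 0; 0 0 1 65 0 0 0; 0 0 1 95 0 0 0; 0 0 1 114 0 0 0; 0 0 1 116 0 0 0; 0 0 1 116 0 0 0")

```text
clock: 1.9
tool_pos: [0.42, 0.2716, 0.045]
eef_rot: [180.0, 0.1, -154.6]
force: [0.0, 0.0, 0.5]
finger_gap: 0.0852
```

Emit:
apply_moves(plan="60 0 0 0 0 0 0; 90 0 0 0 0 0 0; 120 0 0 0 0 0 0; 150 0 0 0 0 0 0; 180 0 0 0 0 0 0; 180 0 0 0 0 0 0", squeeze=40)

```text
clock: 2.65
tool_pos: [0.4207, 0.2705, 0.045]
eef_rot: [-180.0, 0.1, -154.6]
force: [-0.1, -3.6, 5.8]
finger_gap: 0.0437
```

```bash
python3 - <<'E'
from h import *
o=robot.get_obs(); print(o['clock'],o['tool_pos'],o['eef_rot'],o['force'],o['finger_gap'])
c=cam('top'); im,D=get_image('top'); save('t2',im[180:340,100:300].repeat(3,0).repeat(3,1))
E
```

```text
2.65 [0.42070929 0.27046982 0.04498292] [-1.79969954e+02  5.97819614e-02 -1.54613253e+02] [-0.11273669 -3.56724702  5.79068848] 0.0437080042608846
```

View pics/t2.png

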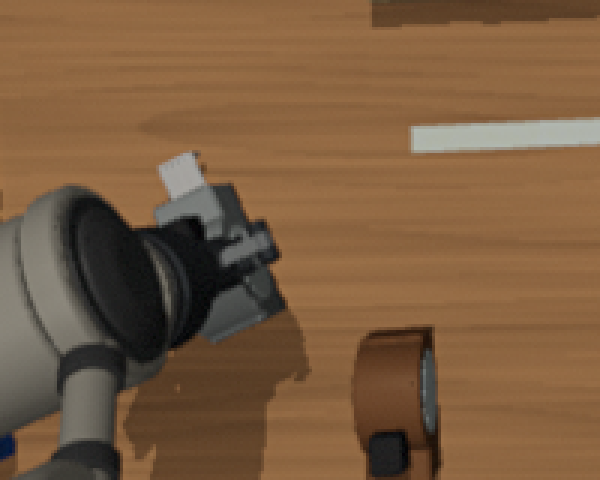

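Gripped with a 43.7 mm opening, which matches the case. The picture shows the blade end at (180,175), unobstructed. Next I'll lift, turn square to the rim and go to a spot before it.

```bash
python3 - <<'E'
from h import *
print(delta([.4207,.2705,.045],205.4,[.4877,.0512,.075],182.4))
E
```

```text
(array([  33.5, -226.8,  -30. ]), 0.4014)
```

Emit:
apply_moves(plan="180 0 0 -15 0 0 0; 180 0 0 -30 0 0 0; 180 0 0 -30 0 0 0")

```text
clock: 3.08
tool_pos: [0.4209, 0.2713, 0.0757]
eef_rot: [180.0, 0.2, -154.6]
force: [-0.5, 0.3, -6.6]
finger_gap: 0.0439
```

Emit:
apply_moves(plan="180 5 -32 0 0 0 0.06; 180 10 -64 0 0 0 0.12; 180 15 -96 0 0 0 0.18; 180 20 -128 0 0 0 0.24; 180 25 -160 0 0 0 0.3; 180 29 -192 0 0 0 0.35; 180 33.5 -227 0 0 0 0.4; 180 33.5 -227 0 0 0 0.4")

```text
clock: 4.08
tool_pos: [0.488, 0.0494, 0.0741]
eef_rot: [-180.0, 0.0, -177.7]
force: [0.1, 1.0, -5.9]
finger_gap: 0.0438
```

```bash
python3 - <<'E'
from h import *
o=robot.get_obs(); print(o['clock'],o['tool_pos'],o['eef_rot'],o['force'],o['finger_gap'])
for n in ['top','side']:
    c=cam(n); im,D=get_image(n); save(n+'3',im); np.savez(n+'3.npz',im=im,D=D,K=c[0],R=c[1],t=c[2])
    save(n+'3c',cv2.resize(im[70:270,200:380] if n=='top' else im[130:310,220:440],None,fx=3,fy=3,interpolation=cv2.INTER_CUBIC))
E
```

```text
4.075 [0.48799207 0.04941498 0.0741279 ] [-1.79985771e+02  3.29643472e-02 -1.77719337e+02] [ 0.10869689  1.00650987 -5.89518981] 0.043783453556524785
```

View pics/top3c.png

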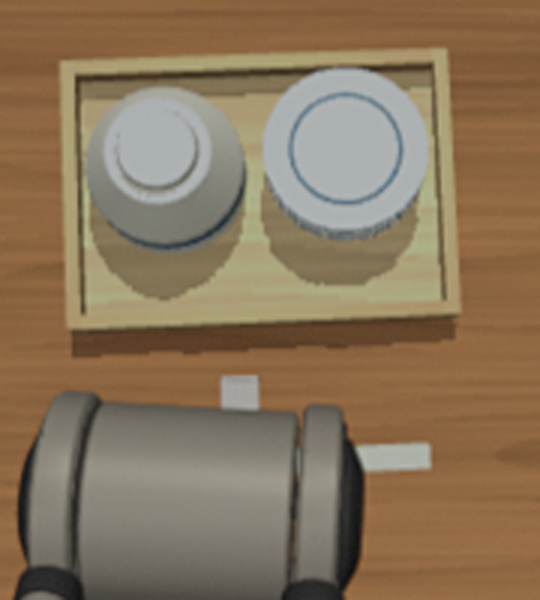

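View pics/side3c.png

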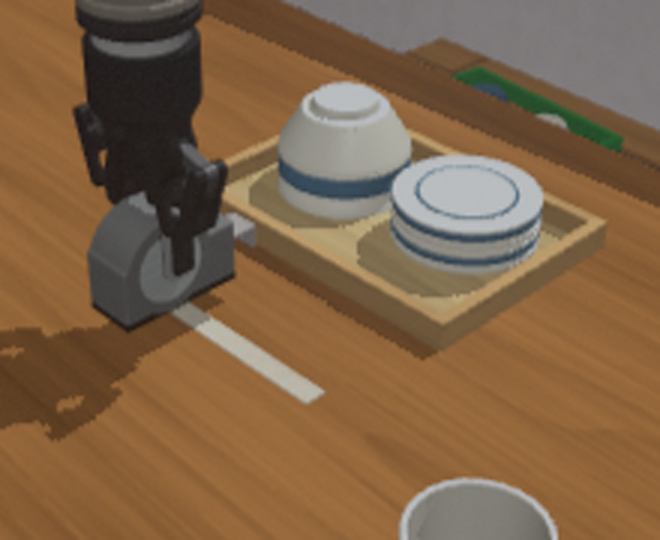

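Both views show the blade end clear of everything: top at (280,195), side at about (302,208). I'll measure its tip against the rim.

```bash
python3 - <<'E'
from h import *
d=np.load('top3.npz'); im=d['im'];D=d['D'];c=(d['K'],d['R'],d['t']); P=cloud(c,D)
z=P[...,2]; m=(z>.045)&(z<.068); m[:185]=0; m[:, :265]=0; m[:,295:]=0; m[208:]=0
v,u=np.nonzero(m); print(len(v),u.min(),u.max(),v.min(),v.max(), np.median(z[m]))
q=plane(c,np.c_[u,v],np.median(z[m])); 
r=cv2.minAreaRect((q[:,:2]*1000).astype(np.float32)); print(r,cv2.boxPoints(r))
for uu in range(u.min()+1,u.max()): 
    col=v[u==uu].min(); 
    g=im[col-2:col+3,uu].astype(int).sum(1); print(uu,col,g,plane(c,[uu,col-.5],np.median(z[m]))[0,0])
E
```

```text
132 274 285 195 205 0.05862377717521082
((560.2686157226562, 52.018829345703125), (22.460542678833008, 20.44219970703125), 89.9634017944336) [[550.04034   40.795086]
 [570.4825    40.782032]
 [570.4969    63.242573]
 [550.05475   63.255627]]
275 195 [286 306 414 450 475] 0.5715191834879267
276 195 [289 310 409 451 472] 0.5715179543940223
277 195 [290 310 421 443 467] 0.5715167251305726
278 195 [289 309 429 445 464] 0.5715154956975425
279 195 [288 309 432 449 465] 0.5715142660948968
280 195 [287 311 441 450 461] 0.5715130363226005
281 195 [289 314 441 447 462] 0.5715118063806186
282 195 [286 311 450 456 463] 0.5715105762689158
283 195 [287 316 451 465 470] 0.571509345987457
284 195 [286 314 462 476 475] 0.5715081155362071
```

Emit:
apply_moves(plan="180 -20 0 0 0 0 0; 180 -40 0 0 0 0 0; 180 -55 0 0 0 0 0; 180 -59 0 0 0 0 0; 180 -59 0 0 0 0 0; 180 -59 0 0 0 0 0")

```text
clock: 4.92
tool_pos: [0.5453, 0.0542, 0.0741]
eef_rot: [180.0, -0.1, -177.5]
force: [-0.6, -0.1, -6.5]
finger_gap: 0.0439
```

```bash
cat > look.py <<'E'
import sys
from h import *
k=sys.argv[1]
o=robot.get_obs(); print(o['clock'],o['tool_pos'],o['eef_rot'],o['force'],o['finger_gap'])
a=[]
for n in ['top','side']:
    c=cam(n); im,D=get_image(n); save(n+k,im); np.savez(n+k+'.npz',im=im,D=D,K=c[0],R=c[1],t=c[2])
    a.append(cv2.resize(im[130:250,220:340] if n=='top' else im[160:280,240:380],(400,400) if n=='top' else (467,400),interpolation=cv2.INTER_CUBIC)[:,:400])
save('c'+k,np.hstack(a))
E
python3 look.py 4
```

```text
4.925 [0.54531206 0.05423073 0.07414537] [ 1.79988414e+02 -6.25350213e-02 -1.77495021e+02] [-0.58990042 -0.07165333 -6.52461981] 0.04394590061591507
```

View pics/c4.png

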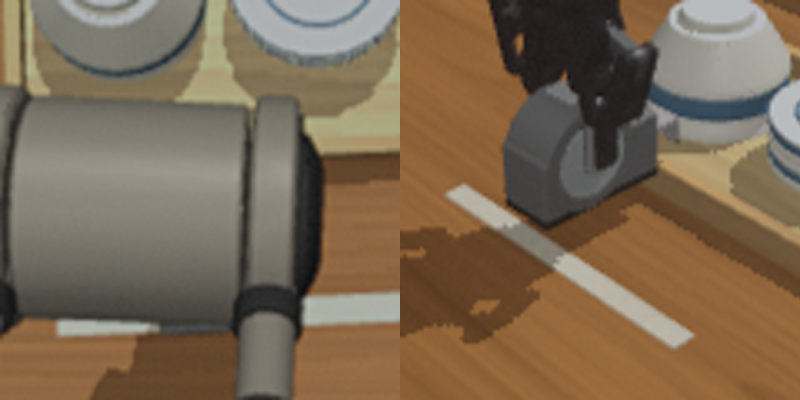

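The left panel (top view) has the blade hidden by the arm. The right panel (side view) shows the blade reaching over the tray rim at about (665,130). Lowering now.

Emit:
apply_moves(plan="180 0 0 8 0 0 0; 180 0 0 16 0 0 0; 180 0 0 24 0 0 0; 180 0 0 28 0 0 0; 180 0 0 28 0 0 0; 180 0 0 28 0 0 0")

```text
clock: 5.78
tool_pos: [0.5464, 0.0539, 0.0465]
eef_rot: [180.0, 0.0, -177.5]
force: [-1.0, 0.6, -6.3]
finger_gap: 0.0434
```

```bash
python3 look.py 5
```

```text
5.775 [0.54637476 0.05389963 0.04646312] [ 1.79997129e+02  2.43780784e-02 -1.77526431e+02] [-1.01885381  0.55957541 -6.33888814] 0.04344698546389855
```

View pics/c5.png

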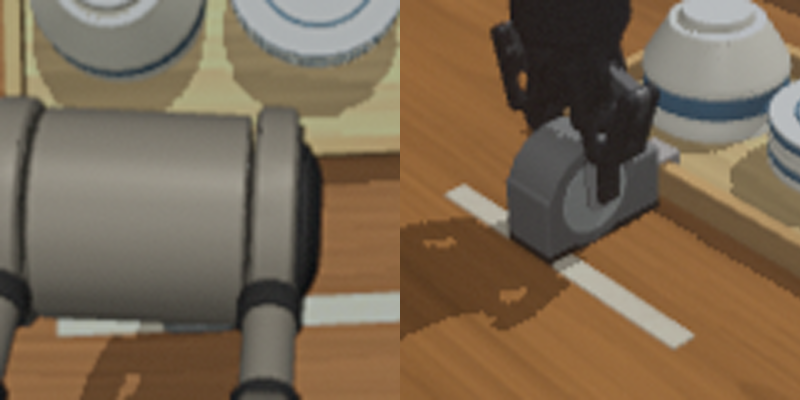

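The side view shows the blade lying over the rim at (668,155), with the lip behind it. I'll draw back most of the way and then measure.

Emit:
apply_moves(plan="180 10 0 0 0 0 0; 180 20 0 0 0 0 0; 180 30 0 0 0 0 0; 180 40 0 0 0 0 0; 180 50 0 0 0 0 0; 180 60 0 0 0 0 0; 180 70 0 0 0 0 0; 180 76 0 0 0 0 0")

```text
clock: 6.88
tool_pos: [0.4695, 0.0506, 0.0463]
eef_rot: [180.0, -0.0, -177.5]
force: [1.2, 0.2, -5.2]
finger_gap: 0.0436
```

Emit:
apply_moves(plan="180 0 0 0 0 0 0; 180 0 0 0 0 0 0; 180 0 0 0 0 0 0")

```text
clock: 7.25
tool_pos: [0.4705, 0.0506, 0.0462]
eef_rot: [180.0, 0.0, -177.5]
force: [1.7, 1.2, -5.3]
finger_gap: 0.0433
```

```bash
python3 look.py 6; python3 - <<'E'
from h import *
im=np.load('side6.npz')['im']; save('s6',cv2.resize(im[180:270,260:360],(800,720)[:2] if 0 else (660,594),interpolation=cv2.INTER_CUBIC))
E
```

```text
7.25 [0.47051584 0.05063658 0.04622663] [ 1.79995261e+02  8.43738523e-03 -1.77522389e+02] [ 1.68617188  1.19550388 -5.28594685] 0.043263765243719436
```

View pics/c6.png

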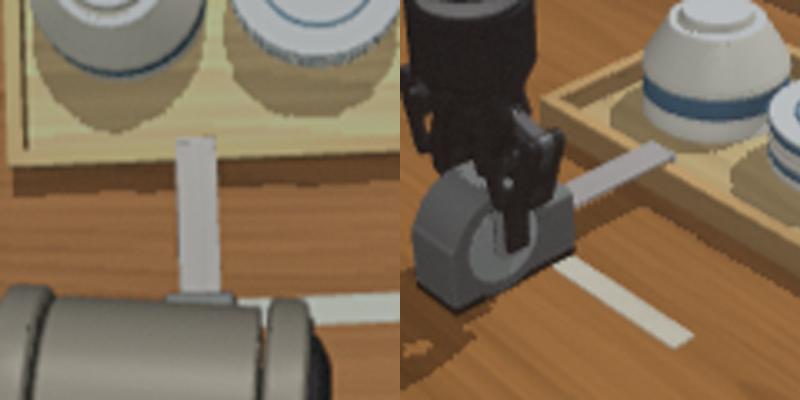

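View pics/s6.png

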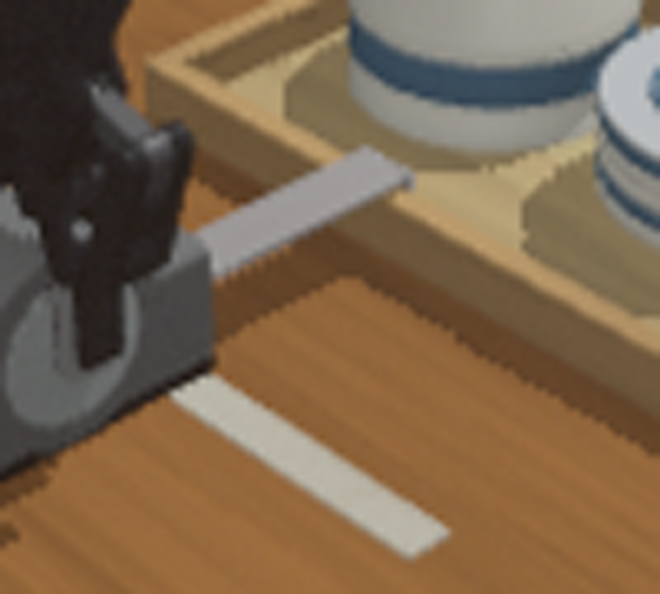

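The lip has caught the inner side of the rim (side crop, blade end at (385,165)) and the blade is drawn out. I'll measure the case front against the strip edge in both views.

```bash
cat > meas.py <<'E'
import sys
from h import *
k=sys.argv[1]; uz=float(sys.argv[2])
ex=np.array([np.cos(np.radians(2.36)),np.sin(np.radians(2.36))]); ey=np.array([-ex[1],ex[0]])
for n in ['top','side']:
    d=np.load(n+k+'.npz'); im=d['im'];c=(d['K'],d['R'],d['t']); P=cloud(c,d['D'])
    hsv=cv2.cvtColor(im,cv2.COLOR_RGB2HSV)
    # strip edges: bright unsaturated pixels on floor
    W=plane(c,np.stack(np.meshgrid(np.arange(640),np.arange(400)),-1).reshape(-1,2),0)[:,:2].reshape(400,640,2)
    lx=W@ex; ly=W@ey
    g=im.astype(float)
    br=g[...,2] # blue channel: strip bright, wood dark
    # strip profile: for right-hand, unobstructed part of strip (local y -100..-10), sample blue along local x
    o=np.array([.5221,.0329])
    ys=np.arange(-.100,-.02,.004); xs=np.arange(-.035,.02,.0005)
    E=[]
    for y in ys:
        p=o+np.outer(xs,ex)+y*ey
        uv=proj(c,np.c_[p,np.zeros(len(p))]).astype(np.float32)
        s=cv2.remap(br.astype(np.float32),uv[:,0][None],uv[:,1][None],cv2.INTER_LINEAR)[0]
        lo,hi=np.percentile(s,10),np.percentile(s,92); h=(lo+hi)/2
        i=np.nonzero(s>h)[0]
        if len(i)>20 and hi-lo>60: E.append([y,xs[i[0]],xs[i[-1]]])
    E=np.array(E); 
    if len(E): print(n,'strip edges local x (mm) far/near',np.round(np.median(E,0)[1:]*1000,1),'slope near',np.polyfit(E[:,0],E[:,2],1)[0],len(E))
E
python3 meas.py 6 0; python3 meas.py 0 0
python3 - <<'E'
from h import *
d=np.load('top6.npz'); c=(d['K'],d['R'],d['t']); im=d['im']; P=cloud(c,d['D'])
for u in (272,276,280,284,288): 
    print(u,[(v,int(im[v,u].sum()),round(float(P[v,u,0]),4),round(float(P[v,u,2]),3)) for v in range(213,224)])
E
```

```text
top strip edges local x (mm) far/near [-18.2   0.5] slope near 0.007967032967032968 14
side strip edges local x (mm) far/near [-15.5   3.5] slope near 0.0038533834586466278 20
top strip edges local x (mm) far/near [-18.    0.5] slope near 0.002631578947368422 20
side strip edges local x (mm) far/near [-15.5   3.5] slope near 0.003947368421052653 20
272 [(213, 286, 0.5367, -0.0), (214, 294, 0.5344, 0.001), (215, 292, 0.5324, -0.002), (216, 285, 0.5301, 0.002), (217, 266, 0.5279, 0.0), (218, 309, 0.5239, 0.051), (219, 357, 0.5219, 0.05), (220, 304, 0.5104, 0.352), (221, 244, 0.5089, 0.356), (222, 267, 0.5075, 0.361), (223, 286, 0.5062, 0.362)]
276 [(213, 473, 0.5352, 0.029), (214, 474, 0.5331, 0.03), (215, 480, 0.5309, 0.032), (216, 483, 0.5288, 0.031), (217, 409, 0.5267, 0.032), (218, 329, 0.5239, 0.051), (219, 354, 0.5218, 0.052), (220, 316, 0.5105, 0.348), (221, 256, 0.5089, 0.356), (222, 259, 0.5076, 0.359), (223, 283, 0.5062, 0.363)]
280 [(213, 472, 0.5351, 0.032), (214, 472, 0.533, 0.031), (215, 476, 0.531, 0.029), (216, 475, 0.5289, 0.029), (217, 411, 0.5261, 0.047), (218, 340, 0.5239, 0.05), (219, 360, 0.5219, 0.049), (220, 331, 0.5105, 0.348), (221, 270, 0.5089, 0.358), (222, 258, 0.5075, 0.359), (223, 279, 0.5062, 0.362)]
284 [(213, 482, 0.5351, 0.031), (214, 482, 0.533, 0.031), (215, 486, 0.5309, 0.031), (216, 485, 0.5287, 0.032), (217, 406, 0.526, 0.048), (218, 336, 0.5238, 0.053), (219, 368, 0.5218, 0.051), (220, 354, 0.5197, 0.052), (221, 288, 0.509, 0.354), (222, 254, 0.5076, 0.357), (223, 277, 0.5062, 0.361)]
288 [(213, 284, 0.5366, 0.0), (214, 294, 0.5344, 0.0), (215, 291, 0.5323, -0.003), (216, 287, 0.53, 0.001), (217, 287, 0.526, 0.049), (218, 324, 0.5239, 0.05), (219, 361, 0.5218, 0.051), (220, 347, 0.5197, 0.053), (221, 275, 0.509, 0.352), (222, 251, 0.5076, 0.357), (223, 270, 0.5062, 0.361)]
```

The side camera reads about 3 mm off the top one, so I'll only compare within one view. In the top view the front is at x≈526 and the strip edge at ≈521.4, so about 4.5 mm more to go, then set down.

Emit:
apply_moves(plan="180 2 0 0 0 0 0; 180 4 0 0 0 0 0; 180 4.5 0 0 0 0 0; 180 4.5 0 0.7 0 0 0; 180 4.5 0 1.4 0 0 0; 180 4.5 0 1.4 0 0 0; 180 4.5 0 1.4 0 0 0")

```text
clock: 8.22
tool_pos: [0.4661, 0.0504, 0.045]
eef_rot: [180.0, 0.0, -177.5]
force: [1.6, 0.7, -3.9]
finger_gap: 0.0435
```

```bash
python3 look.py 7; python3 meas.py 7 0; python3 - <<'E'
from h import *
im=np.load('side7.npz')['im']; save('s7',cv2.resize(im[200:260,260:330],(700,600),interpolation=cv2.INTER_CUBIC))
d=np.load('top7.npz'); c=(d['K'],d['R'],d['t']); im=d['im']; P=cloud(c,d['D'])
for u in (272,280,288): 
    print(u,[(v,int(im[v,u].sum()),round(float(P[v,u,0]),4),round(float(P[v,u,2]),3)) for v in range(216,224)])
E
```

```text
8.225 [0.46607072 0.05038052 0.04500434] [ 1.79999866e+02  3.79653545e-02 -1.77530143e+02] [ 1.63220348  0.70143567 -3.88990615] 0.04353408568975164
top strip edges local x (mm) far/near [-18.5   0.5] slope near 0.004852452202826266 19
side strip edges local x (mm) far/near [-15.5   3.5] slope near 0.00272556390977444 20
272 [(216, 292, 0.53, 0.002), (217, 290, 0.5279, 0.0), (218, 283, 0.5259, -0.002), (219, 269, 0.5236, 0.001), (220, 308, 0.52, 0.047), (221, 342, 0.5178, 0.052), (222, 372, 0.5157, 0.052), (223, 325, 0.5138, 0.049)]
280 [(216, 472, 0.5288, 0.03), (217, 477, 0.5268, 0.03), (218, 480, 0.5247, 0.029), (219, 402, 0.5225, 0.031), (220, 328, 0.5199, 0.049), (221, 355, 0.5178, 0.05), (222, 376, 0.5157, 0.051), (223, 377, 0.5137, 0.051)]
288 [(216, 285, 0.5301, -0.001), (217, 287, 0.5278, 0.001), (218, 287, 0.5257, 0.001), (219, 277, 0.5219, 0.049), (220, 314, 0.5198, 0.05), (221, 361, 0.5177, 0.051), (222, 372, 0.5158, 0.048), (223, 375, 0.5136, 0.051)]
```

View pics/s7.png

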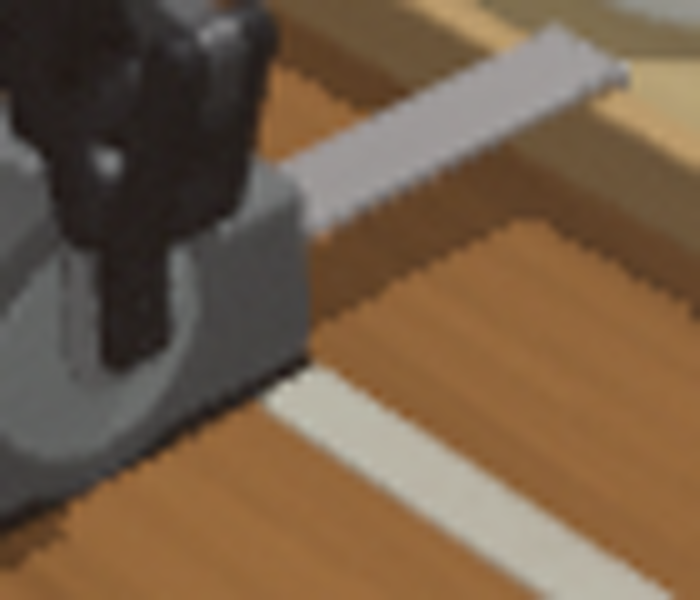

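View pics/c7.png

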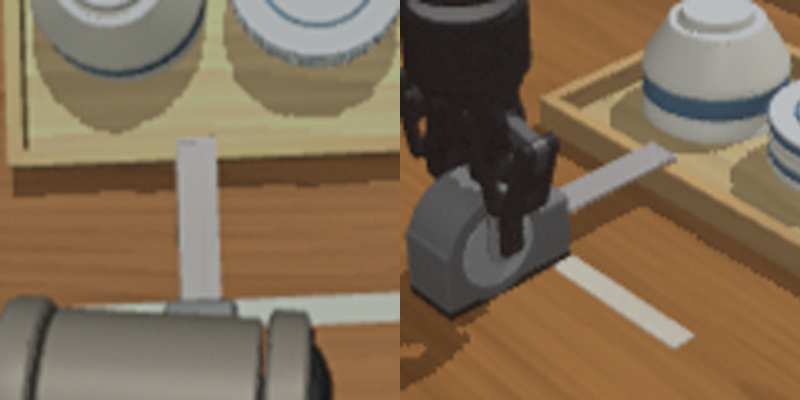

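Side crop: the foot corner at (310,358) meets the end of the strip's near edge at (318,365), so they look level. I'll check numerically.

```bash
python3 - <<'E'
from h import *
d=np.load('side7.npz'); c=(d['K'],d['R'],d['t']); im=d['im']
ex=np.array([np.cos(np.radians(2.36)),np.sin(np.radians(2.36))])
for r in range(228,240): print(r,im[r,284:302].astype(int).sum(1))
for uv in ([290.5,235],[290.5,236],[291,235.5]):
    p=plane(c,uv,0)[0,:2]; print(uv,p,(p-[.5221,.0329])@ex*1000)
E
```

```text
228 [212 209 213 205 209 211 206 206 206 209 210 205 206 203 218 293 298 312]
229 [209 210 208 213 207 209 206 202 205 205 211 209 208 216 283 303 309 315]
230 [203 208 209 208 205 209 208 199 200 202 200 217 289 289 307 301 304 308]
231 [207 209 208 204 207 206 207 198 198 203 274 286 309 309 309 307 303 304]
232 [208 209 209 208 199 206 205 207 277 278 291 293 303 310 310 312 310 304]
233 [206 205 205 204 206 208 218 271 292 296 297 291 292 297 306 307 314 310]
234 [206 204 209 206 210 210 235 293 286 290 295 296 292 291 297 306 307 310]
235 [203 210 208 206 214 178 172 260 293 288 287 292 293 293 293 294 303 311]
236 [202 205 214 192 143 120 152 353 339 296 292 289 290 293 297 289 295 298]
237 [202 197 154 128 116 259 487 506 504 441 293 291 292 291 293 296 294 292]
238 [146 130 119 257 484 492 536 538 537 519 483 341 293 289 288 290 297 296]
239 [109 162 322 497 538 538 538 537 538 538 532 498 438 292 296 286 287 293]
[290.5, 235] [0.52651228 0.03530443] 4.50755240625632
[290.5, 236] [0.52420351 0.03241351] 2.081689030041707
[291, 235.5] [0.5261823  0.03313211] 4.088399282330689
```

By the top view the front is about 0.7 mm short, and by the side view about 1.1 mm past. That is level within error. I'll lower a touch so it stands fully, release, rise and recheck before locking.

Emit:
apply_moves(plan="180 0 0 0.4 0 0 0; 180 0 0 0.4 0 0 0; 120 0 0 0.4 0 0 0; 90 0 0 0.4 0 0 0; 60 0 0 0.4 0 0 0; 30 0 0 0.4 0 0 0; 0 0 0 0.4 0 0 0; 0 0 0 0.4 0 0 0", squeeze=20)

```text
clock: 9.32
tool_pos: [0.4658, 0.0504, 0.0445]
eef_rot: [180.0, -0.0, -177.5]
force: [-0.2, 0.3, 0.2]
finger_gap: 0.0856
```

Emit:
apply_moves(plan="0 0 0 -10 0 0 0; 0 0 0 -30 0 0 0; 0 0 0 -60 0 0 0; 0 0 0 -90 0 0 0; 0 0 0 -115 0 0 0; 0 0 0 -115 0 0 0; 0 0 0 -115 0 0 0")

```text
clock: 10.2
tool_pos: [0.4653, 0.0505, 0.1591]
eef_rot: [180.0, -0.0, -177.5]
force: [-0.0, 0.1, -0.1]
finger_gap: 0.0853
```

```bash
python3 look.py 8; python3 meas.py 8 0; python3 - <<'E'
from h import *
c=cam('wrist'); im,D=get_image('wrist'); save('w8',im); np.savez('w8.npz',im=im,D=D,K=c[0],R=c[1],t=c[2])
print(-c[1].T@c[2])
E
```

```text
10.2 [0.46529203 0.05045037 0.15911596] [ 1.79990365e+02 -3.84297061e-02 -1.77526447e+02] [-0.041726    0.0842123  -0.13591442] 0.08534563025938467
top strip edges local x (mm) far/near [-18.2   0.5] slope near 0.01043956043956044 14
side strip edges local x (mm) far/near [-15.5   3.5] slope near 0.0038533834586466278 20
[0.3871685  0.04805017 0.28500846]
```

View pics/w8.png

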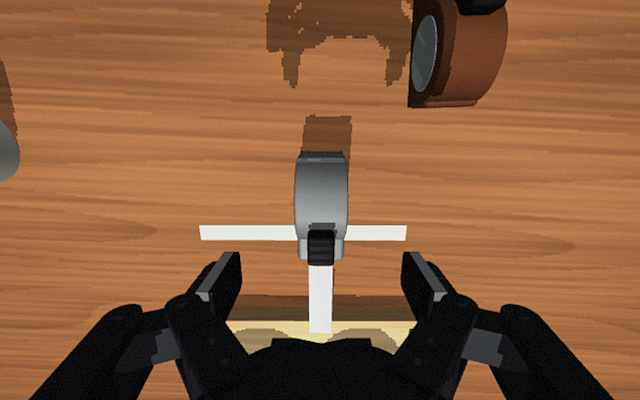

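View pics/c8.png

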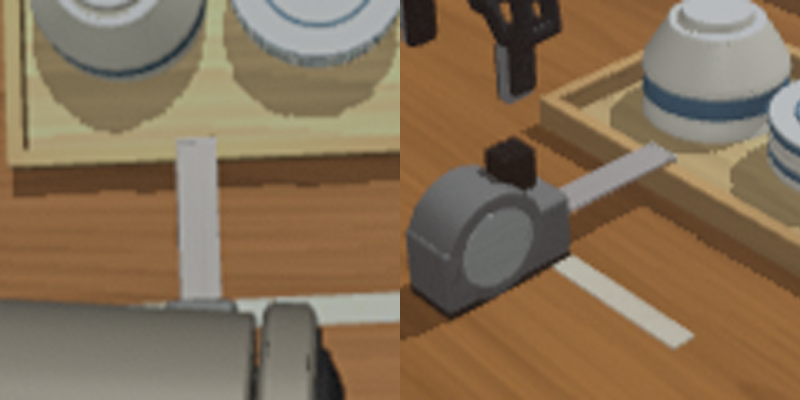

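The tape stands, hooked and square. The wrist view shows the strip in line on both sides at rows 225-240. For a better check of the front foot, I'll move the wrist camera over it.

Emit:
apply_moves(plan="0 -20 0 -20 0 0 0; 0 -50 0 -30 0 0 0; 0 -80 0 -30 0 0 0; 0 -110 0 -30 0 0 0; 0 -140 0 -30 0 0 0; 0 -150 0 -30 0 0 0; 0 -150 0 -30 0 0 0; 0 -150 0 -30 0 0 0")

```text
clock: 11.35
tool_pos: [0.6146, 0.0569, 0.1893]
eef_rot: [180.0, -0.1, -177.5]
force: [-0.4, 0.4, 0.5]
finger_gap: 0.0855
```

```bash
python3 - <<'E'
from h import *
o=robot.get_obs(); print(o['clock'],o['tool_pos'])
c=cam('wrist'); im,D=get_image('wrist'); save('w9',im); np.savez('w9.npz',im=im,D=D,K=c[0],R=c[1],t=c[2])
print(-c[1].T@c[2], proj(c,[[.522,.03,0],[.522,.07,0]]))
E
```

```text
11.35 [0.61462246 0.05694978 0.18925864]
[0.53661232 0.05454201 0.31562092] [[298.6847537   98.65256028]
 [335.87189217 100.33399208]]
```

View pics/w9.png

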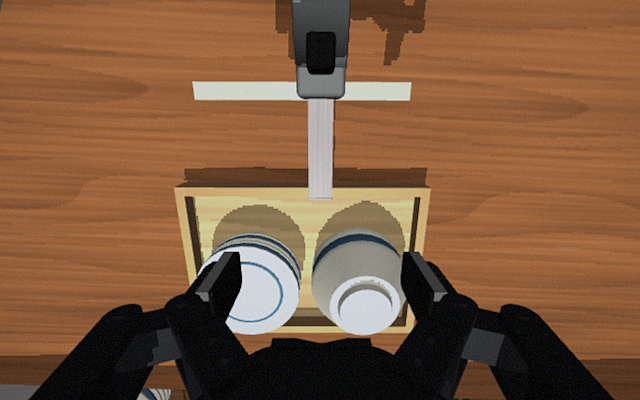

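```bash
python3 - <<'E'
from h import *
d=np.load('w9.npz'); im=d['im']; c=(d['K'],d['R'],d['t'])
save('w9c',cv2.resize(im[75:115,275:365],(792,352),interpolation=cv2.INTER_CUBIC))
for u in (285,290,300,303,340,343,352,358,366): print(u,im[92:106,u].astype(int).sum(1))
P=cloud(c,d['D'])
for u in (285,303,340,360): print(u,np.round(P[92:106,u,2]*1000))
print(plane(c,[[303,97],[303,98],[303,99],[303,100],[290,100],[352,100]],0)[:,:2], plane(c,[[303,97],[340,97]],.05))
E
```

```text
285 [620 620 623 624 629 622 635 571 388 273 298 302 303 278]
290 [632 629 628 615 626 629 624 574 385 269 292 303 294 301]
300 [384 360 337 260 169 368 592 630 461 268 283 296 281 307]
303 [376 355 334 295 226 113 233 501 477 263 281 291 282 301]
340 [386 382 338 316 219 122 428 617 455 255 267 279 262 290]
343 [249 207 213 298 515 635 648 626 430 249 267 263 277 293]
352 [626 619 617 634 608 613 624 599 440 242 281 256 256 267]
358 [623 629 607 620 617 632 626 613 446 232 260 272 275 252]
366 [602 614 635 625 611 622 635 611 445 267 270 279 269 238]
285 [ 1.  1.  1. -0.  2.  2.  3.  2.  1.  1.  2. -0.  1.  3.]
303 [ 50.  51.  50.  50.  49.  46.  35. 316.   1.   2.   1.   1.   1.   1.]
340 [51. 50. 49. 50. 49. 48. 20.  1.  2.  0.  1. -0.  0. -0.]
360 [1. 2. 3. 2. 2. 2. 1. 1. 3. 0. 1. 1. 1. 2.]
[[0.52014031 0.03459199]
 [0.52114594 0.03461507]
 [0.52215363 0.0346382 ]
 [0.52316339 0.03466137]
 [0.52375685 0.02069333]
 [0.52092659 0.08730829]] [[0.52274977 0.03775243 0.05      ]
 [0.52133273 0.0711061  0.05      ]]
```

View pics/w9c.png

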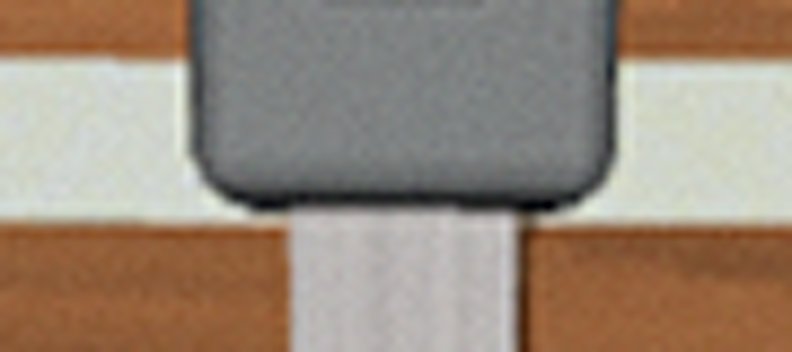

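```bash
python3 - <<'E'
from h import *
d=np.load('w9.npz'); im=d['im']; c=(d['K'],d['R'],d['t']); P=cloud(c,d['D'])
for u in list(range(302,310))+list(range(330,344)): print(u,im[93:104,u].astype(int).sum(1),np.round(P[94:102,u,2]*1000))
ex=np.array([np.cos(np.radians(2.36)),np.sin(np.radians(2.36))])
P3=lambda lx,ly,z:[ *(np.array([.5215,.052])+lx*ex+ly*np.array([-ex[1],ex[0]])),z]
print(proj(c,[P3(0,-.016,0),P3(0,-.016,.03),P3(0,-.016,.05),P3(0,.016,0),P3(0,-.03,0),P3(0,.03,0)]))
E
```

```text
302 [348 329 312 203  95 436 624 464 266 284 296] [50. 50. 50. 48. 33.  1.  3.  1.]
303 [355 334 295 226 113 233 501 477 263 281 291] [ 50.  50.  49.  46.  35. 316.   1.   2.]
304 [362 332 301 223 112  96 438 498 287 290 296] [50. 51. 49. 48. 35. 26.  2.  1.]
305 [363 343 304 223 102  77 453 493 262 290 280] [50. 51. 49. 47. 36. 26.  1.  1.]
306 [364 335 297 228 117  91 434 482 256 276 284] [49. 51. 49. 47. 35. 25.  1.  2.]
307 [364 338 318 215  87 129 425 486 361 367 366] [51. 48. 49. 46. 35. 26.  0.  1.]
308 [355 340 308 217 103 242 496 547 522 520 525] [49. 50. 49. 47. 37. 31. 30. 30.]
309 [368 338 280 214  69 268 512 571 553 551 557] [50. 50. 49. 47. 36. 29. 30. 30.]
330 [359 337 299 240 116 145 446 569 561 567 566] [50. 49. 49. 46. 35. 31. 30. 31.]
331 [366 335 308 244 114 157 459 579 559 551 538] [51. 49. 50. 47. 37. 30. 30. 30.]
332 [355 326 308 235 110 158 471 605 588 583 569] [51. 50. 48. 46. 37. 30. 30. 29.]
333 [374 320 313 240 133 103 346 465 410 418 419] [52. 50. 49. 47. 37. 30.  2.  0.]
334 [370 333 323 229 150  28 224 290 164 151 173] [50. 50. 48. 46. 36. 29.  3. -2.]

[... 230 characters left out ...]
 47. 35. 30.  2. -0.]
338 [368 324 321 239 140 201 483 477 246 290 307] [50. 50. 49. 48. 36. 13.  2.  1.]
339 [358 339 330 250 118 333 547 456 243 265 298] [49. 49. 48. 48. 35.  1.  2.  1.]
340 [382 338 316 219 122 428 617 455 255 267 279] [49. 50. 49. 48. 20.  1.  2.  0.]
341 [358 306 267 195 386 619 629 451 246 256 276] [50. 49. 48. 41.  2.  2.  1.  1.]
342 [291 267 201 298 560 670 622 432 241 260 248] [48. 49. 47.  1.  1.  1.  2.  1.]
343 [207 213 298 515 635 648 626 430 249 267 263] [50. 48.  2.  2.  1.  1.  1.  1.]
[[304.27993434  99.06303917]
 [302.50031359  97.47526389]
 [301.08645749  96.21382335]
 [334.06415806  99.10335053]
 [291.24887973  99.04540233]
 [347.09429922  99.12098614]]
```

The wrist crop suggests the foot is about 1.2 mm behind the strip edge (foot at row 98.7, edge at row 100.05). The top view is now less blocked, so I'll take one more reading there.

```bash
python3 look.py 9; python3 - <<'E'
from h import *
d=np.load('top9.npz'); im=d['im']; c=(d['K'],d['R'],d['t']); P=cloud(c,d['D'])
save('t9c',cv2.resize(im[190:260,245:335],(792,616)[:2],interpolation=cv2.INTER_CUBIC)[:600])
for u in list(range(262,294,2)): print(u,im[214:232,u].astype(int).sum(1),np.round(P[216:224,u,2]*1000))
E
```

```text
11.4 [0.61475293 0.0569125  0.18954006] [ 1.79993869e+02 -4.02589844e-02 -1.77523641e+02] [ 0.46335068 -0.30137659 -0.68150867] 0.085637122704766
262 [307 312 317 307 285 265 303 476 534 527 522 520 521 530 534 458 326 288] [-1.  2.  1.  1.  1. -0.  2.  1.]
264 [315 310 317 305 286 266 333 483 530 527 525 520 522 531 536 454 323 284] [-1.  1.  2.  2.  2.  1. -0.  2.]
266 [309 307 306 305 293 271 331 486 533 529 527 526 525 529 539 443 299 291] [-1.  1.  3.  1. -1.  1.  2.  3.]
268 [310 307 307 306 294 273 344 480 514 510 507 505 504 506 512 416 286 282] [-1. -1. -0.  2.  0.  4.  2.  2.]
270 [312 311 306 302 298 275 289 327 338 334 329 327 325 328 330 325 331 322] [ 2.  1. -1.  2. 47. 50. 50. 49.]
272 [304 298 299 300 292 262 302 358 379 378 381 379 380 385 374 366 367 345] [ 4.  3.  0.  0. 50. 50. 50. 52.]
274 [404 403 405 407 406 377 342 357 377 377 378 374 387 375 260  86  54  64] [30.  1.  1.  2. 47. 48. 51. 54.]
276 [486 487 491 492 495 451 374 357 375 379 378 382 385 345 208  63  58  53] [29. 30. 30. 30. 50. 49. 50. 49.]
278 [490 490 493 496 499 418 338 361 378 384 383 386 389 3
[... 185 characters left out ...]
9 253 255 261 261 272 280 285 294 305 318 322 331 340 346] [557. 557. 560. 561. 563. 562. 564. 565.]
284 [305 311 321 329 336 345 352 359 363 366 372 378 380 383 391 391 393 398] [559. 560. 562. 562. 563. 565. 565. 567.]
286 [327 334 338 341 349 346 357 359 362 365 370 371 373 379 384 387 392 396] [561. 562. 563. 563. 564. 565. 566. 565.]
288 [330 331 335 343 350 353 357 360 364 366 368 372 375 381 379 387 394 401] [561. 562. 562. 564. 563. 565. 566. 567.]
290 [324 334 338 343 348 352 354 359 360 363 370 366 380 380 381 387 393 400] [562. 561. 564. 564. 564. 564. 564. 565.]
292 [324 329 338 337 348 350 351 356 358 366 367 374 373 377 378 386 391 399] [562. 561. 563. 563. 564. 564. 565. 565.]
```

View pics/t9c.png

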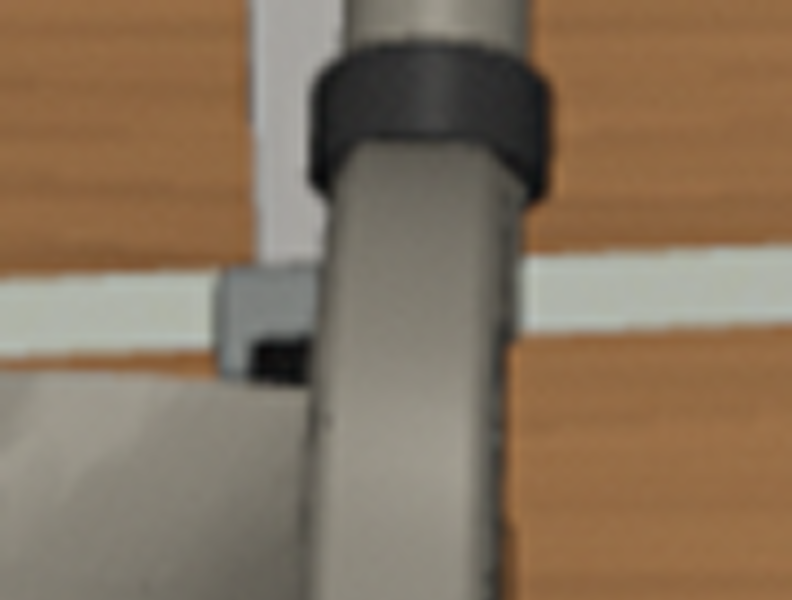

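The views put the front between 0 mm (top) and about 1.2 mm behind the edge (wrist, side). That is within what the pictures can resolve, and re-gripping could shift it as much, so I'll leave it. Next I'll find the button and lock it.

```bash
python3 - <<'E'
from h import *
d=np.load('w8.npz'); c=(d['K'],d['R'],d['t']); P=cloud(c,d['D']); z=P[...,2]
m=(z>.083)&(z<.093); m[:, :290]=0; m[:,350:]=0; m[:200]=0;m[280:]=0
q=P[m]; r=cv2.minAreaRect((q[:,:2]*1000).astype(np.float32)); print(r,np.median(q[:,2]))
d=np.load('w9.npz'); c=(d['K'],d['R'],d['t']); P=cloud(c,d['D']); z=P[...,2]
m=(z>.083)&(z<.093); m[:, :290]=0; m[:,350:]=0; m[100:]=0
q=P[m]; r=cv2.minAreaRect((q[:,:2]*1000).astype(np.float32)); print(r,np.median(q[:,2]))
print(delta([.6147,.0569,.1893],182.47,[.4915,.0515,.135],182.47))
E
```

```text
((491.1726379394531, 52.01677703857422), (25.56870460510254, 21.51817512512207), 2.018252372741699) 0.08861743543919788
((492.26318359375, 52.180259704589844), (26.1032657623291, 21.35742950439453), 1.4080407619476318) 0.0887443844146303
(array([ 1.233e+02, -1.000e-01,  5.430e+01]), -0.0)
```

The button centre is at (491.5,52) mm, top at 88 mm. Closing the fingers and moving over it.

Emit:
apply_moves(plan="60 20 0 0 0 0 0; 120 45 0 0 0 0 0; 180 70 0 0 0 0 0; 255 95 0 0 0 0 0; 255 115 0 0 0 0 0; 255 123 0 20 0 0 0; 255 123 0 45 0 0 0; 255 123 0 54 0 0 0", squeeze=20)

```text
clock: 12.5
tool_pos: [0.4918, 0.0516, 0.1348]
eef_rot: [180.0, -0.1, -177.5]
force: [-0.3, 0.4, 0.1]
finger_gap: -0.0
```

Emit:
apply_moves(plan="255 0 0 0 0 0 0; 255 0 0 0 0 0 0; 255 0 0 0 0 0 0")

```text
clock: 12.88
tool_pos: [0.4932, 0.0516, 0.1362]
eef_rot: [-180.0, 0.1, -177.5]
force: [-0.3, -0.2, 0.2]
finger_gap: 0.0001
```

```bash
python3 look.py 10
```

```text
12.875 [0.49321273 0.05158518 0.13621506] [-1.79996949e+02  8.40287227e-02 -1.77520257e+02] [-0.28171134 -0.24727086  0.23904319] 6.51814672892262e-05
```

View pics/c10.png

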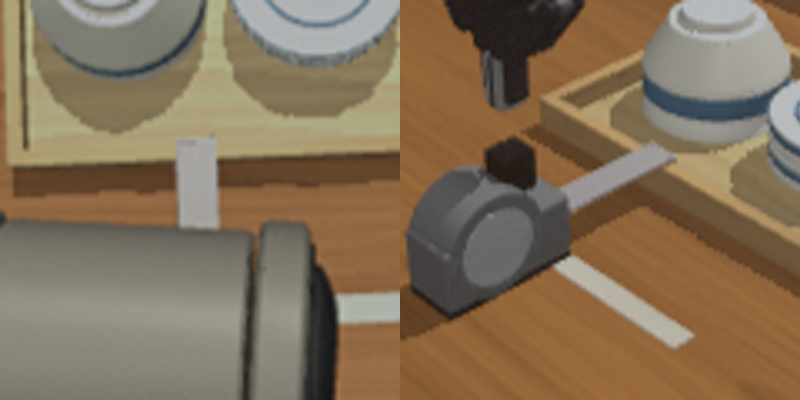

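The shut fingertips stand right over the button (side panel, tips at (505,105), button at (512,160)). Descending in small steps.

Emit:
apply_moves(plan="255 0 0 12 0 0 0; 255 0 0 22 0 0 0; 255 0 0 27 0 0 0; 255 0 0 29 0 0 0; 255 0 0 30 0 0 0; 255 0 0 31 0 0 0; 255 0 0 31 0 0 0")

```text
clock: 13.85
tool_pos: [0.493, 0.0516, 0.1048]
eef_rot: [180.0, 0.0, -177.5]
force: [-0.3, 0.8, 0.6]
finger_gap: 0.0003
```

Emit:
apply_moves(plan="255 0 0 0.5 0 0 0; 255 0 0 1 0 0 0; 255 0 0 1.5 0 0 0; 255 0 0 2 0 0 0; 255 0 0 2 0 0 0")

```text
clock: 14.48
tool_pos: [0.4929, 0.0516, 0.1025]
eef_rot: [180.0, 0.0, -177.5]
force: [0.6, 0.8, 3.5]
finger_gap: -0.0003
```

Emit:
apply_moves(plan="255 0 0 0.5 0 0 0; 255 0 0 1 0 0 0; 255 0 0 1.5 0 0 0; 255 0 0 2 0 0 0; 255 0 0 2 0 0 0")

```text
clock: 15.1
tool_pos: [0.4928, 0.0516, 0.1009]
eef_rot: [180.0, 0.0, -177.5]
force: [-0.8, -0.5, 7.6]
finger_gap: 0.0003
```

Emit:
apply_moves(plan="255 0 0 0.5 0 0 0; 255 0 0 1 0 0 0; 255 0 0 1 0 0 0")

```text
clock: 15.48
tool_pos: [0.4929, 0.0516, 0.1007]
eef_rot: [-180.0, 0.1, -177.5]
force: [-1.7, 0.2, 15.3]
finger_gap: -0.0001
```

The force rose to 15 N with no further travel, so the button has bottomed. One slight extra push, then straight up and away.

Emit:
apply_moves(plan="255 0 0 0.5 0 0 0; 255 0 0 0.5 0 0 0; 255 0 0 -2 0 0 0; 255 0 0 -15 0 0 0; 255 0 0 -50 0 0 0; 255 0 0 -90 0 0 0; 255 0 0 -90 0 0 0")

```text
clock: 16.35
tool_pos: [0.4942, 0.0515, 0.1925]
eef_rot: [-180.0, 0.3, -177.5]
force: [-0.0, 0.1, 0.1]
finger_gap: -0.0001
```

Emit:
apply_moves(plan="255 -30 0 0 0 0 0; 255 -60 0 0 0 0 0; 255 -90 0 0 0 0 0; 255 -125 0 0 0 0 0; 255 -125 0 0 0 0 0; 255 -125 0 0 0 0 0")

```text
clock: 17.1
tool_pos: [0.6165, 0.057, 0.1883]
eef_rot: [180.0, -0.2, -177.5]
force: [-0.3, -0.4, -0.0]
finger_gap: 0.0
```

```bash
python3 look.py 11; python3 - <<'E'
from h import *
c=cam('wrist'); im,D=get_image('wrist'); save('w11',im); np.savez('w11.npz',im=im,D=D,K=c[0],R=c[1],t=c[2])
P=cloud(c,D); z=P[...,2]
print(-c[1].T@c[2])
m=(z>.078)&(z<.093); m[:, :290]=0; m[:,350:]=0; m[130:]=0
q=P[m]; r=cv2.minAreaRect((q[:,:2]*1000).astype(np.float32)); print('button',r,np.median(q[:,2]))
save('w11c',cv2.resize(im[60:220,240:400],(600,600),interpolation=cv2.INTER_CUBIC))
E
```

```text
17.1 [0.61649277 0.05703184 0.188327  ] [ 1.79983102e+02 -1.66529993e-01 -1.77523588e+02] [-0.34649436 -0.40942409 -0.01678154] 9.17014307740994e-06
[0.53857244 0.05463233 0.31554264]
button ((482.5356750488281, 50.03168869018555), (45.89856719970703, 32.31828308105469), 0.3753122091293335) 0.08443074611440074
```

View pics/w11.png

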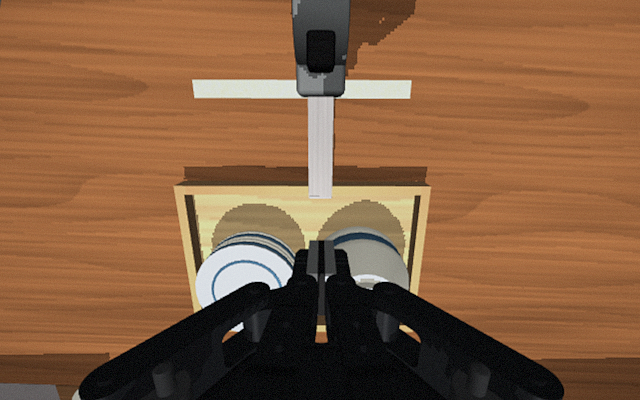

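View pics/c11.png

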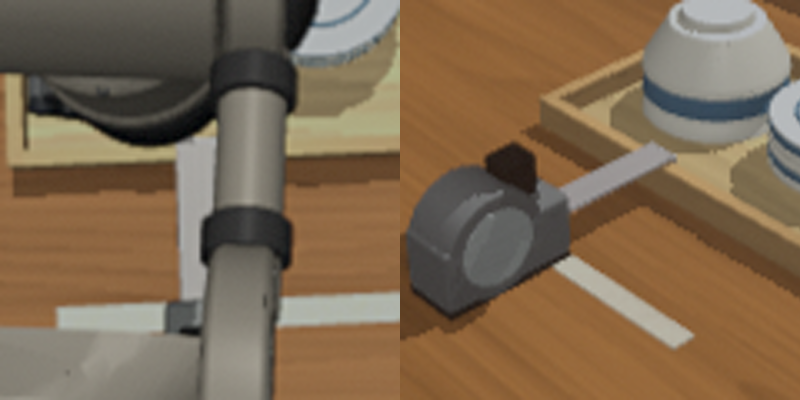

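The button top now reads 84.4 mm, down from 88.7 mm, so it is fully pressed. The case hasn't moved against the strip (wrist view, front at row 97, strip edge at row 98-99), and the blade end still lies over the rim at (320,197). Handing in.

```bash
python3 - <<'E'
from h import *
print(robot.finish_job(), robot.get_obs()['clock'])
E
```

```text
the job is handed in; nothing more can be done
the job is handed in; nothing more can be done
```

The grey tape measure is hooked over the tray rim facing the strip, drawn back square to it, locked, and left standing on the counter. I handed the job in at about 17 s, with the gripper clear of everything.

Last checks:
- **Lock:** the button top went from 88.7 to 84.4 mm (about 4.3 mm), and it stopped travelling at about 15 N of push. That means fully down.
- **Hook:** the blade end still lies over the rim after release and after locking.
- **Squareness:** before release, the case was about 0.1° off the tray's direction.
- **Front against strip edge:** the views disagreed slightly. The top camera read about level, while the wrist and side cameras read the front about 1.2 mm behind the edge. I left it, since re-gripping could have shifted it as much.
- **Bystanders:** nothing came near the crockery or the mug. The bowls and plates look undisturbed in the last pictures; I did not measure them or the mug again afterwards.

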